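Take the bayonet end cap off the clay extruder

ROBOT

A 6-joint arm with a two-finger parallel gripper is mounted at the origin on the work surface. World frame = base frame: x ahead of the robot, y to its left, z up, the work surface at z = 0. Lengths are in m, angles in rad, forces in N, time in s.
With the tool pointing down it reaches from about 0.3 to 0.775 m from the base axis. Payload 14.6 kg.
Tool frame: the origin (TCP) lies on the front face of the gripper's body, between the roots of the fingers; the fingertips stand 97 mm ahead of it and the grasp point (between the pads) lies 78 mm ahead of it; z points along the fingers, x is the direction in which the jaws open and shut, and the axes are right-handed (so a half turn about z gives the same grasp; the last joint's range is limited). The gripper opens to 94 mm and grips with 3 to 60 N. Pads are 16 mm wide; open, the fingers measure 119 mm over their backs; the gripper's body (75 mm by 177 mm) begins 78 mm behind the grasp point.
Start: joints at [1.282, 0.3, 1.521, -0, 1.321, -0.067], TCP at [0.121, 0.537, 0.303] pointing down, gripper open.
Joint ranges: [-3.03, 3.03], [-0.79, 2.21], [0.23, 2.52], [-1.04, 4.18], [0, 3.07], [-2.55, 2.55]. Speed limits (rad/s): [2.22, 2.22, 2.57, 3.14, 3.14, 3.14].

INTERFACE

Orientations are given as [roll, pitch, yaw] about the fixed x, y, z axes, in that order (R = Rz(yaw) Ry(pitch) Rx(roll)).
In Python, from station import sensors, camera, ctrl gives the robot as it stands.
- The arm moves only by the tool move_arm, never from a script. Its argument "rows" is text: rows parted by semicolons, each of 6 numbers parted by spaces: the shift along the tool's x, y, z in mm, then the turn, a rotation vector about the tool's x, y, z in rad. In form: x y z wx wy wz; .... A call has 1 to 20 rows; each row shifts and turns the pose as measured when the row begins, along the tool's axes as they then stand; what a row does not reach is not made up. A row lasts 1/8 s, in which the tool goes at most 62.5 mm and 10.7 degrees, less where a joint would pass 70% of its speed; a pose out of reach is approached as far as the arm can. A call with a gripper value outside its range is refused whole. "grip" is the opening, from -1 (shut) to 1 (fully open), set as the call begins (left out, the last holds). The fingers move at their own pace and stop on an object; "newtons" is the grip in N (left out, the last holds). Time passes only in rows, so rows that do not move let the fingers close. It gives the time, the measured TCP pose, the force and the opening at its end, in the units of the state.
- sensors.get_obs(): the state, without advancing time (a new reading comes with each control period).
- camera(name): name is "side" or "top" or "wrist"; returns a dict with "color" (420x560x3 uint8, blue, green, red), "z_map" (420x560 float32, m along the optical axis (not along the pixel's ray), 0 where there is no reading), "mtx" (3x3 intrinsics, pixels), "position" and "attitude" of the camera in the world; the wrist camera has in their place "hand_eye" (4x4, takes a point from camera to tool coordinates, whose origin is the TCP and whose axes are the tool frame's). Camera axes: x right, y down, z forward; pixel columns grow to the right and rows downward; lengths in m; the calibration is good to about 2 mm. The wrist camera is an equidistant fisheye: a pixel r from the principal point sees the ray r / f radians off the axis. A picture is of the moment at which its call begins: read the wrist's pose just before it.
- ctrl.hand_in(): hands the job in, once; it reports no verdict.
The state is a dict: "time_s": time; "qpos": joint angles; "joint_vel": joint speeds; "tau": joint torques, N m; "ee_pos": TCP position; "eef_rot": TCP orientation; "force": force on the tool from outside, world axes, zero at the start; "moment": the same for the moment, N m; "grip_width": finger opening in m.
Only numpy, scipy, OpenCV 4.12 (cv2) and the standard library are available. Lean on these libraries where they do the work, as an engineer would, in place of code of your own. Each camera call takes 0.05 s, during which the arm holds its last target.

TASK

The extruder's end cap has to go for washing: press the red release button all the way down, push the cap's yellow handle about a quarter turn anticlockwise (seen from above) until you feel its stop, then lift the cap off and set it down gently, knob up and flat on the floor of the red tub, and let go. Do not force the button, the cap or its stop, and leave the other things on the bench where they are.

Things in the scene. Friction and masses are not known exactly. Their poses are not given: they have to be found in the camera images.
- extruder: Clay extruder barrel, upright, fixed to the bench: dark foot 130 x 130 x 12 mm, aluminium barrel 88 mm across, blue collar 96 mm across with its rim 114.5 mm above the table. Origin on the table under the barrel's axis, z up. The yellow handle points along its +x when locked, roughly along +y when unlocked (anticlockwise from above). The button is 72 mm from the axis, 226 deg anticlockwise from +x.
- cap: End cap, 0.3 kg, loose, held in the collar by two lugs. Aluminium disc 60 mm across (76 over the lugs), 18 high; round black knob on its axis, 26 across, 18 to 54 mm above the origin; yellow arm 12 wide, 14 to 22 mm above the origin, along +x to an upright post 14 mm across, 90 mm from the axis. Origin: centre of the underside, 104 mm above the table when locked; x along the handle, z up. Play 2 mm.
- mouth (a point): On the extruder's axis at the floor of its collar, 100 mm above the table. With the button up a pin blocks the cap. With it down the cap turns anticlockwise with a rubbing drag of a few newtons at the post. How far differs each time: a solid stop is felt somewhere from 75 to 105 degrees; only in the last 10 degrees before it is the cap free, and a sprung gasket lifts it about 3 mm; then it pulls straight up.
- cap_knob (a point): Point on the cap's axis in the black knob, 40 mm above the cap's underside (14 mm below the knob's top): where to grip to lift it.
- cap_post (a point): Point on the axis of the yellow handle post, 90 mm from the cap's axis and 30 mm above the cap's underside; the post spans 14 to 46 mm above the underside.
- release (a joint): The red button's travel in m: 0 to 0.0015 at the start, about 0.009 all the way down (solid stop); it is down enough past 0.0065. It resists with about 3 N and stays where it is left.
- release_top (a point): Centre of the top face of the red button (22 mm across), 114 mm above the table when fully up; it is pressed straight down.
- red_tub: Red open tub fixed to the bench, 220 (x) by 210 (y) mm outside, 45 mm high, walls and floor 5 mm. Origin under its centre. It may be on the left or on the right.
- grey_tub: Grey open tub of the same size, not for the cap, with a brass die ring in it. Origin under its centre.
- die: loose brass die ring, 60 mm across, 10 mm high, lying in the grey tub; origin under its centre. Leave it.
- mug: loose blue mug, 80 mm across, 90 mm high, handle at its +y; origin under its centre. Leave it.
- bowl: loose terracotta bowl, 130 mm across, 55 mm high; origin under its centre. Leave it.
- glaze_a: loose green glaze jar with white lid, 60 mm across, 85 mm high; origin under its centre. Leave it.
- glaze_b: loose amber glaze jar with white lid, 60 mm across, 85 mm high; origin under its centre. Leave it.
- kiln_post: loose pale cylindrical kiln post, 38 mm across, 60 mm high; origin under its centre. Leave it.
Not all that is in view belongs to the job. Of the things like the cap, leave any that is green or pink; of the rest the smaller one is meant.

How it is judged:
On the way, in this order (a step that is already met when the one before it is completed fails the run):
1. the red button is pressed all the way down, the cap still locked (value of joint release above 0.0065 m and angle between the x axis of cap and the y axis of extruder, either way round above 1.3 rad), for 0.1 s.
2. the cap is turned anticlockwise until it comes free of the tabs (the gasket lifts it) while still sitting in the collar (z of cap in the frame of extruder between 0.1055 and 0.115 m and y of cap_post in the frame of extruder above 0.05 m and angle between cap's own z axis and vertical below 0.1 rad), for 0.1 s.
3. the cap is lifted clear of the collar, upright (z of cap in the frame of extruder above 0.125 m and angle between cap's own z axis and vertical below 0.4 rad), for 0.1 s.
At the end, for the whole second after the job is handed in: the cap rests on the floor of the red tub (underside less than 12 mm above the tub's underside, its axis within 70 mm (x) and 68 mm (y) of the tub's centre), knob up within 0.12 rad, still and released (x of cap in the frame of red_tub between -0.07 and 0.07 m and y of cap in the frame of red_tub between -0.068 and 0.068 m and z of cap in the frame of red_tub below 0.012 m and angle between cap's own z axis and vertical below 0.12 rad and linear speed of cap below 0.02 m/s and angular speed of cap below 0.1 rad/s and contact force between the fingers and cap below 0.1 N); the robot touches nothing.
It fails at once if one of the other things on the bench is moved more than 30 mm (distance of any of die, mug, bowl, glaze_a, glaze_b, kiln_post from where it was at the start of the episode above 0.03 m).
It fails at once if the button is forced: more than 60 N (contact force between the fingers and release above 60 N).
It fails at once if the cap is forced against pin, stops or tabs: more than 120 N (contact force between cap and extruder above 120 N).
It fails at once if the cap is dropped into the tub from more than about 2 cm, or slammed into it with more than 80 N (contact force between cap and red_tub above 80 N or (linear speed of cap above 0.6 m/s and contact force between the fingers and cap below 0.1 N and distance between cap and red_tub below 0.25 m)).
It also fails if it takes over 72 s, if anything falls off the work surface, if the arm or the gripper's body presses on something with over 40 N, if the wrist force passes 120 N, or if a joint passes its speed limit or range.

## Working session

There is one attempt and no reset: what is moved stays moved. The work goes in short steps, Python scripts to look and compute and a tool call to move; the robot and the scene stay as the last step left them, time stands still between calls to the robot, and variables do not carry over. Pictures are saved under pics/ and viewed, and the job is handed in when it is done.

Besides the shell and the picture viewer there is one more tool, called after "Emit:" as name(argument=value, ...) on one line, values as JSON. move_arm: Moves the arm, as the interface text tells. Its arguments: {"type":"object","properties":{"rows":{"type":"string"},"grip":{"type":"number"},"newtons":{"type":"number"}},"required":["rows"]}

```bash
ls; mkdir -p pics
python3 - <<'E'
from station import sensors,camera,ctrl
import cv2,numpy as np
print(sensors.get_obs())
for n in ("side","top"):
    c=camera(n); cv2.imwrite(f"pics/{n}0.png",c["color"]); print(n,c["mtx"],c["position"],c["attitude"])
    np.savez(f"{n}0.npz",**c)
E
```

```text
pics
{'time_s': 0.0, 'qpos': array([ 1.28240210e+00,  3.00508637e-01,  1.52158795e+00, -1.79007417e-05,
        1.32070547e+00, -6.65666449e-02]), 'joint_vel': array([ 0.00250468,  0.00029192,  0.00058992, -0.00040179,  0.00067369,
        0.00164139]), 'tau': array([ 1.86347620e-04, -5.31804156e+01, -3.52746892e+01,  7.08380900e-02,
        2.43949756e-02, -2.31026569e-06]), 'ee_pos': array([0.12095188, 0.53638093, 0.30206277]), 'eef_rot': array([-3.14152951e+00,  1.20787959e-03,  1.34897323e+00]), 'force': array([-0.20800092, -0.24201622,  0.35680561]), 'moment': array([ 0.00647083, -0.00083867,  0.04554507]), 'grip_width': 0.09388227167535987}
side [[505.99256217   0.         279.92012974]
 [  0.         505.99256217 202.24318873]
 [  0.           0.           1.        ]] [-0.15101986 -0.70746976  0.9318132 ] [-2.29198911  0.0153014  -0.74356506]
top [[519.66713466   0.         275.65414539]
 [  0.         519.66713466 213.00041049]
 [  0.           0.           1.        ]] [0.27388702 0.00724549 1.38403052] [-2.98502107 -0.00433003 -1.57377871]
```

View pics/side0.png

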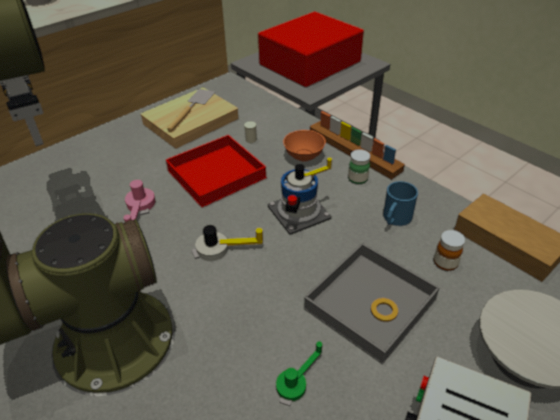

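View pics/top0.png

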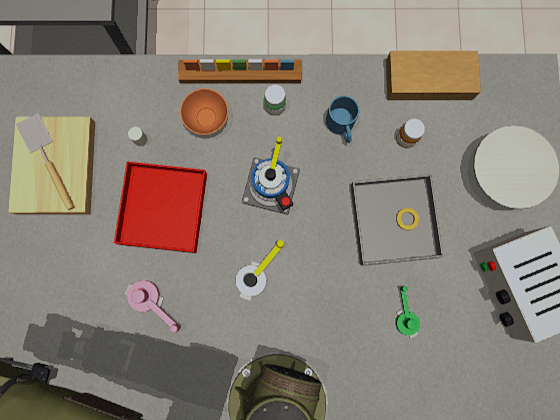

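Side: extruder with cap at (300,190), red button (292,203), red tub (215,168), grey tub (370,298). Top: extruder cap knob (271,174), post (279,140), button (286,202), red tub (162,207). Caps are extruder's (271,174), loose silver (251,280), pink (145,295) and green (408,322). I'll measure them next.

```bash
cat > h.py <<'E'
import numpy as np,cv2
from scipy.spatial.transform import Rotation as Ro
def load(n): return dict(np.load(n))
def Rm(c): return Ro.from_euler('xyz',c["attitude"]).as_matrix()
def pts(c,mask):
    v,u=np.nonzero(mask); z=c["z_map"][v,u]; k=z>0; u,v,z=u[k],v[k],z[k]
    K=c["mtx"]; p=np.stack([(u-K[0,2])/K[0,0]*z,(v-K[1,2])/K[1,1]*z,z],1)
    return p@Rm(c).T+c["position"],u,v
def ray(c,u,v,h):
    K=c["mtx"]; d=Rm(c)@np.array([(u-K[0,2])/K[0,0],(v-K[1,2])/K[1,1],1.]); p=c["position"]
    return p+d*(h-p[2])/d[2]
def hsv(c): return cv2.cvtColor(c["color"],cv2.COLOR_BGR2HSV)
E
python3 - <<'E'
from h import *
np.set_printoptions(precision=4,suppress=True)
for n in("top","side"):
    c=load(n+"0.npz"); H=hsv(c); h,s,v=H[...,0],H[...,1],H[...,2]
    ms={"red":((h<6)|(h>174))&(s>180)&(v>60),"yel":(h>22)&(h<34)&(s>150)&(v>90),"black":(v<45),"blue":(h>100)&(h<120)&(s>120)&(v>60)}
    for k,m in ms.items():
        nn,lab,st,ce=cv2.connectedComponentsWithStats(m.astype(np.uint8))
        for i in range(1,nn):
            if st[i,4]<25: continue
            P,u,vv=pts(c,lab==i)
            if len(P)==0 or not(0.2<np.median(P[:,0])<0.9): continue
            print(n,k,st[i],ce[i].round(1),P.min(0),np.median(P,0),P.max(0))
c=load("top0.npz")
a=cv2.resize(c["color"][120:220,220:320],(500,500),interpolation=2); b=cv2.resize(c["color"][225:325,210:310],(500,500),interpolation=2)
cv2.imwrite("pics/cmp.png",cv2.resize(np.hstack([a,b]),(800,400)))
c=load("side0.npz"); cv2.imwrite("pics/cmps.png",cv2.resize(c["color"][140:270,180:350],None,fx=4,fy=4,interpolation=2))
E
```

```text
top red [ 114  162   93   91 6754] [160.8 207. ] [ 0.384   0.1889 -0.0068] [0.5082 0.3093 0.0049] [0.6245 0.418  0.0513]
top red [281 197   9   9  66] [285.2 201.1] [ 0.4941 -0.0327  0.096 ] [ 0.5046 -0.0222  0.1117] [ 0.5177 -0.0122  0.1189]
top red [487 261   9  10  57] [491.5 265.3] [ 0.3332 -0.5394  0.0887] [ 0.3451 -0.5298  0.1019] [ 0.3561 -0.5229  0.1084]
top yel [216  60  14   3  42] [222.5  61. ] [0.8838 0.1238 0.0763] [0.8887 0.141  0.0825] [0.8938 0.1589 0.0876]
top yel [271 143  10  27 123] [275.2 155.5] [ 0.5825 -0.0102 -0.0028] [0.6182 0.0024 0.1253] [0.6571 0.0125 0.137 ]
top yel [397 208  22  22 203] [407.3 218.8] [ 0.4458 -0.3796  0.0059] [ 0.4734 -0.3505  0.0143] [ 0.5034 -0.3216  0.0233]
top yel [254 240  30  36 248] [269.2 257. ] [ 0.3253 -0.0178 -0.0084] [0.3719 0.0184 0.0291] [0.4201 0.0575 0.0661]
top black [234  80  36   3  41] [252.7  80.2] [0.8559 0.018  0.0134] [0.8589 0.0607 0.0268] [0.8618 0.1142 0.0345]
top black [271  80  30   3  32] [286.4  80.1] [ 0.8561 -0.0682  0.0119] [ 0.8592 -0.0302  0.0265] [0.861  0.0124 0.0338]
top black [266 169  10  12  58] 
[... 2936 characters left out ...]
] [ 0.3609 -0.3908  0.0129] [ 0.363  -0.3816  0.0236] [ 0.3651 -0.3712  0.0377]
side black [493 358  51  31 252] [515.  376.9] [ 0.4863 -0.6757 -0.0036] [ 0.53   -0.6276  0.0074] [ 0.5561 -0.5762  0.0725]
side black [447 390  60  26 131] [476.6 402.3] [ 0.3351 -0.6616  0.1273] [ 0.3545 -0.6181  0.1305] [ 0.3712 -0.5726  0.1333]
side black [443 405  36  15  80] [459.7 412.8] [ 0.3067 -0.6346  0.1267] [ 0.3185 -0.6092  0.1306] [ 0.3306 -0.583   0.1337]
side black [406 412  11   8  65] [410.9 416.3] [ 0.258  -0.5621  0.0042] [ 0.2684 -0.5538  0.1061] [ 0.3294 -0.538   0.1093]
side blue [281 170  37  23 149] [298.3 184. ] [ 0.5132 -0.0327  0.0997] [ 0.5497 -0.006   0.1136] [0.6082 0.0621 0.1513]
```

View pics/cmp.png

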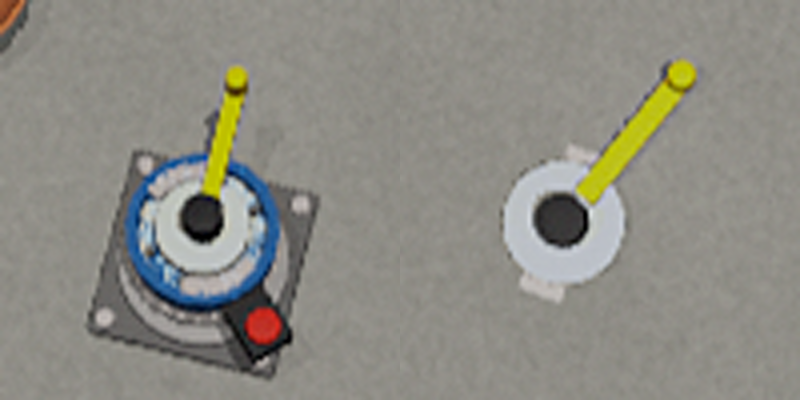

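View pics/cmps.png

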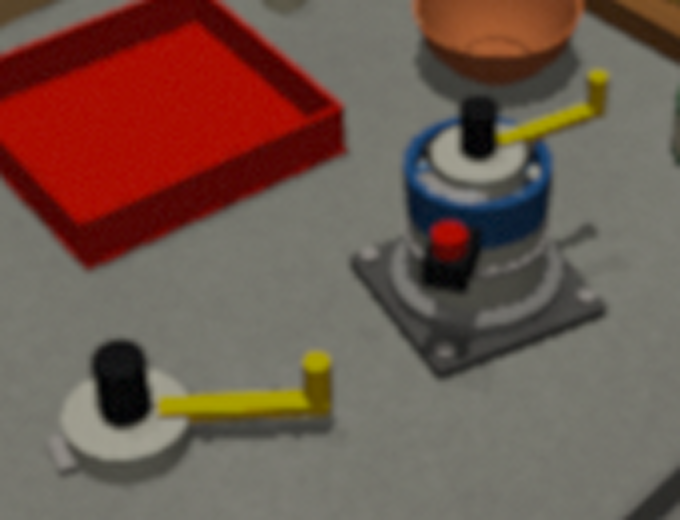

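Run:
```python
from h import *
np.set_printoptions(precision=4,suppress=True)
c=load("top0.npz");s=load("side0.npz")
def tri(a,b):
    o=[];d=[]
    for C,(u,v) in((c,a),(s,b)):
        x=ray(C,u,v,0); o.append(C["position"]); e=x-C["position"]; d.append(e/np.linalg.norm(e))
    A=sum(np.eye(3)-np.outer(e,e) for e in d); B=sum((np.eye(3)-np.outer(e,e))@p for e,p in zip(d,o))
    return np.linalg.solve(A,B)
k=ray(c,270.2,173.4,.158);p=ray(c,279,138.5,.150);b=ray(c,285.6,201.2,.114)
print("top",k,p,b)
print("side",ray(s,180+480/4,140+102/4,.158),ray(s,180+597/4,140+73/4,.150),ray(s,180+449/4,140+228/4,.114))
print("tri",tri((270.2,173.4),(300,165.5)),tri((279,138.5),(329.25,158.3)),tri((285.6,201.2),(292.2,197)))
for e in(p-k,b-k): print(np.hypot(*e[:2]),np.degrees(np.arctan2(e[1],e[0])))
# collar circle via blue mask rim
H=hsv(c);m=((H[...,0]>95)&(H[...,0]<122)&(H[...,1]>110)).astype(np.uint8);m[:150]=0;m[215:]=0;m[:,:240]=0;m[:,300:]=0
ct=max(cv2.findContours(m,0,2)[0],key=cv2.contourArea);print(cv2.fitEllipse(cv2.convexHull(ct)))
q=cv2.fitEllipse(cv2.convexHull(ct))[0];print(ray(c,*q,.11))
# tub corners
for C,nm in((c,"top"),(s,"side")):
    H=hsv(C);m=(((H[...,0]<8)|(H[...,0]>172))&(H[...,1]>150)).astype(np.uint8);m=cv2.morphologyEx(m,cv2.MORPH_OPEN,np.ones((3,3)))
    n,lab,st,ce=cv2.connectedComponentsWithStats(m)
    i=min(range(1,n),key=lambda i:np.hypot(*(ce[i]-((162,207) if nm=="top" else (215,170)))))
    P,_,_=pts(C,lab==i);f=P[P[:,2]<.012][:,:2];print(nm,cv2.minAreaRect(f.astype(np.float32)),np.mean(f,0))
    r=P[P[:,2]>.042][:,:2];print(cv2.minAreaRect(r.astype(np.float32)))
```

```text
top [0.5644 0.0143 0.158 ] [ 0.6542 -0.0075  0.15  ] [ 0.504  -0.0236  0.114 ]
side [0.5678 0.0168 0.158 ] [ 0.6516 -0.0059  0.15  ] [ 0.5049 -0.0208  0.114 ]
tri [0.5641 0.0139 0.1614] [ 0.653  -0.0066  0.15  ] [ 0.5031 -0.0233  0.1168]
0.09241056183596211 -13.592765573242806
0.07129714357278745 -147.89259842884425
((270.13653564453125, 177.4480438232422), (38.32326126098633, 38.917694091796875), 12.160187721252441)
[0.5653 0.0147 0.11  ]
top ((0.5120166540145874, 0.30258458852767944), (0.2082369178533554, 0.2268974781036377), 83.48249816894531) [0.5061 0.3083]
((0.5045797824859619, 0.30446112155914307), (0.21064968407154083, 0.21996799111366272), 83.50492095947266)
side ((0.5190680623054504, 0.31933194398880005), (0.24943146109580994, 0.25439348816871643), 84.11971282958984) [0.5116 0.3197]
((0.5013254284858704, 0.3039560914039612), (0.21423493325710297, 0.22189442813396454), 83.25359344482422)
```

The cap sitting in the extruder (top px 271,174) is the target: its disc is visibly smaller than the loose silver one's (251,280). The pink (145,295) and green (408,322) ones are excluded, and the crops confirm this. The measurements agree with the sizes given: post 92 mm from the axis, button 71 mm at 225.7°, tub 211x220 mm. Now I'll move toward the button.

```bash
cat > go.py <<'E'
import sys,numpy as np
from station import sensors
from scipy.spatial.transform import Rotation as Ro
o=sensors.get_obs(); R=Ro.from_euler('xyz',o["eef_rot"])
a=list(map(float,sys.argv[1:]))
T=Ro.from_euler('xyz',[np.pi,0,a[3]])
print("t",round(o["time_s"],2),"pos",o["ee_pos"].round(4),"rpy",o["eef_rot"].round(3),"F",o["force"].round(1),"q6",o["qpos"][5].round(2),"w",o["grip_width"].round(4))
print("mm (current tool axes)",(R.inv().apply(np.array(a[:3])-o["ee_pos"])*1000).round(1),"mm (target tool axes)",(T.inv().apply(np.array(a[:3])-o["ee_pos"])*1000).round(1),"rot",(R.inv()*T).as_rotvec().round(3))
E
python3 go.py .504 -.023 .30 -1.81
```

```text
Traceback (most recent call last):
  File "go.py", line 7, in <module>
    print("t",round(o["time_s"],2),"pos",o["ee_pos"].round(4),"rpy",o["eef_rot"].round(3),"F",o["force"].round(1),"q6",o["qpos"][5].round(2),"w",o["grip_width"].round(4))
                                                                                                                                                 ^^^^^^^^^^^^^^^^^^^^^
AttributeError: 'float' object has no attribute 'round'
```

Emit:
move_arm(rows="-33 35 0 0 0 0;-33 35 0 0 0 0;-33 35 0 0 0 0;-33 35 0 0 0 0;-33 35 0 0 0 0;-33 35 0 0 0 0;-33 35 0 0 0 0;-33 35 0 0 0 0;-33 35 0 0 0 0;-33 35 0 0 0 0;-33 35 0 0 0 0;-33 35 0 0 0 0;-33 35 0 0 0 0", grip=-1, newtons=30)

```text
time_s: 1.72
ee_pos: [0.4785, 0.0022, 0.3008]
eef_rot: [-3.14, 0.004, 1.354]
force: [-0.1, 0.7, 0.1]
grip_width: 0.0005
```

```bash
python3 go.py .504 -.023 .25 -1.81
```

```text
Traceback (most recent call last):
  File "go.py", line 7, in <module>
    print("t",round(o["time_s"],2),"pos",o["ee_pos"].round(4),"rpy",o["eef_rot"].round(3),"F",o["force"].round(1),"q6",o["qpos"][5].round(2),"w",o["grip_width"].round(4))
                                                                                                                                                 ^^^^^^^^^^^^^^^^^^^^^
AttributeError: 'float' object has no attribute 'round'
```

Emit:
move_arm(rows="0 0 0 0 0 0.18;0 0 0 0 0 0.18;0 0 0 0 0 0.18;0 0 0 0 0 0.18;0 0 0 0 0 0.18;0 0 0 0 0 0.18;0 0 0 0 0 0.18;0 0 0 0 0 0.18;0 0 0 0 0 0.18;0 0 0 0 0 0.18;0 0 0 0 0 0.18;0 0 0 0 0 0.18;0 0 0 0 0 0.18;0 0 0 0 0 0.18;0 0 0 0 0 0.18;0 0 0 0 0 0.18;0 0 0 0 0 0.18")

```text
time_s: 3.85
ee_pos: [0.478, -0.001, 0.2954]
eef_rot: [3.129, -0.006, -1.811]
force: [-0.0, -0.2, 0.0]
grip_width: 0.0008
```

```bash
sed -i 's/o\["grip_width"\].round(4)/round(float(o["grip_width"]),4)/' go.py; python3 go.py .504 -.023 .25 -1.81
```

```text
t 3.85 pos [ 0.478  -0.001   0.2954] rpy [ 3.129 -0.006 -1.811] F [-0.  -0.2  0. ] q6 1.74 w 0.0008
mm (current tool axes) [ 14.9 -31.   45.1] mm (target tool axes) [ 15.3 -30.4  45.4] rot [ 0.013 -0.006 -0.001]
```

Emit:
move_arm(rows="8 -15 22 0.013 -0.006 0;7 -15 23 0 0 0;0 0 12 0 0 0;0 0 10 0 0 0;0 0 5 0 0 0;0 0 0 0 0 0")

```text
time_s: 4.6
ee_pos: [0.5031, -0.0223, 0.2214]
eef_rot: [-3.141, 0.0, -1.814]
force: [-0.1, -0.1, 0.5]
grip_width: 0.0002
```

```bash
python3 go.py .504 -.023 .211 -1.81
python3 - <<'E'
from station import camera
import cv2
for n in("wrist","side"):
    c=camera(n)["color"]; cv2.imwrite(f"pics/{n}1.png",c if n=="wrist" else cv2.resize(c[120:270,200:400],None,fx=4,fy=4))
E
```

```text
t 4.6 pos [ 0.5031 -0.0223  0.2214] rpy [-3.141  0.    -1.814] F [-0.1 -0.1  0.5] q6 1.7 w 0.0002
mm (current tool axes) [ 0.4 -1.  10.4] mm (target tool axes) [ 0.4 -1.  10.4] rot [-0.001  0.    -0.004]
```

View pics/side1.png

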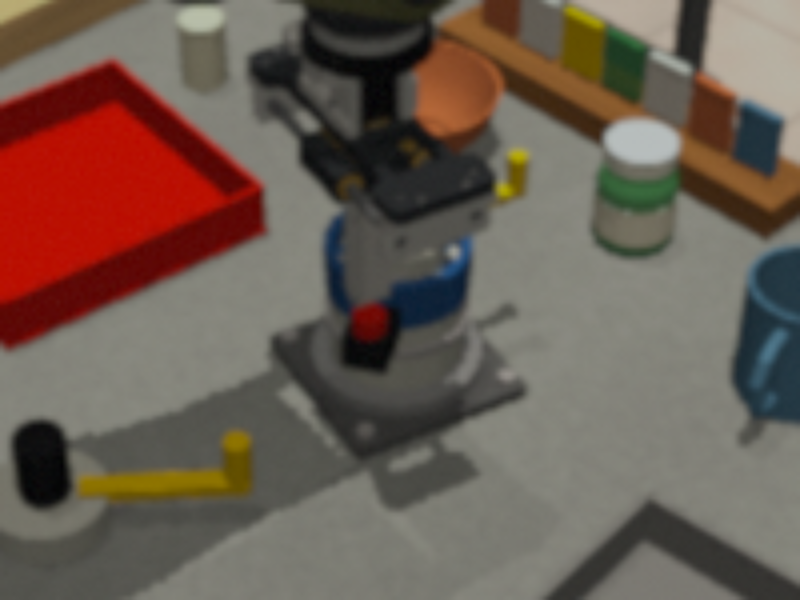

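View pics/wrist1.png

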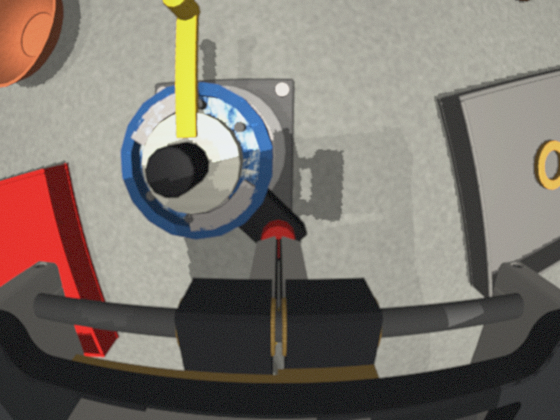

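The side crop shows the fingertips directly above the red button (370,320). The wrist view shows the button under the tips at (280,235). Pressing in small steps.

Emit:
move_arm(rows="0 -1 4 0 0 0;0 0 3 0 0 0;0 0 3 0 0 0;0 0 3 0 0 0;0 0 2 0 0 0")

```text
time_s: 5.32
ee_pos: [0.5046, -0.0226, 0.2068]
eef_rot: [-3.138, 0.001, -1.814]
force: [-1.5, 0.2, 2.6]
grip_width: 0.0003
```

Emit:
move_arm(rows="0 0 2 0 0 0;0 0 2 0 0 0;0 0 1.5 0 0 0")

```text
time_s: 5.7
ee_pos: [0.5047, -0.0228, 0.2021]
eef_rot: [-3.138, 0.0, -1.814]
force: [-10.7, -1.1, 25.4]
grip_width: 0.0005
```

The solid stop is felt at 25 N with the tip at 105 mm, so the button is fully down. I'll hold for one row, then raise.

Emit:
move_arm(rows="0 0 0 0 0 0;0 0 -5 0 0 0;0 0 -25 0 0 0;0 0 -35 0 0 0", grip=-0.25)

```text
time_s: 6.2
ee_pos: [0.5039, -0.0227, 0.2669]
eef_rot: [3.141, -0.0, -1.814]
force: [-0.5, -0.1, -0.3]
grip_width: 0.0346
```

```bash
python3 go.py .6535 -.0070 .27 -1.81
```

```text
t 6.2 pos [ 0.5039 -0.0227  0.2669] rpy [ 3.141 -0.    -1.814] F [-0.5 -0.1 -0.3] q6 1.7 w 0.0346
mm (current tool axes) [ -51.2 -141.5   -3.1] mm (target tool axes) [ -50.7 -141.6   -3.1] rot [ 0.    -0.    -0.004]
```

Emit:
move_arm(rows="-17 -47 -3 0 0 0;-17 -47 0 0 0 0;-16 -47 0 0 0 0;0 0 0 0 0 0")

```text
time_s: 6.7
ee_pos: [0.6574, -0.0076, 0.2738]
eef_rot: [-3.137, 0.001, -1.814]
force: [-0.0, -0.2, -0.0]
grip_width: 0.0352
```

```bash
python3 go.py .653 -.0067 .222 -1.81
python3 - <<'E'
from station import camera
import cv2
for n in("wrist","side"):
    c=camera(n)["color"]; cv2.imwrite(f"pics/{n}2.png",c if n=="wrist" else cv2.resize(c[120:270,200:400],None,fx=4,fy=4))
E
```

```text
t 6.7 pos [ 0.6574 -0.0076  0.2738] rpy [-3.137e+00  1.000e-03 -1.814e+00] F [-0.  -0.2 -0. ] q6 1.75 w 0.0352
mm (current tool axes) [ 0.2  4.8 51.8] mm (target tool axes) [ 0.1  4.5 51.8] rot [-0.005  0.001 -0.004]
```

View pics/side2.png

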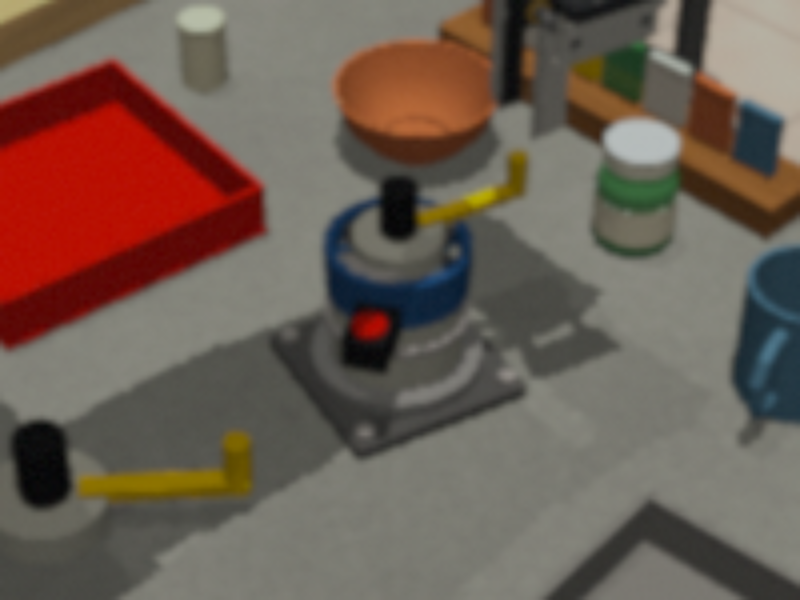

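View pics/wrist2.png

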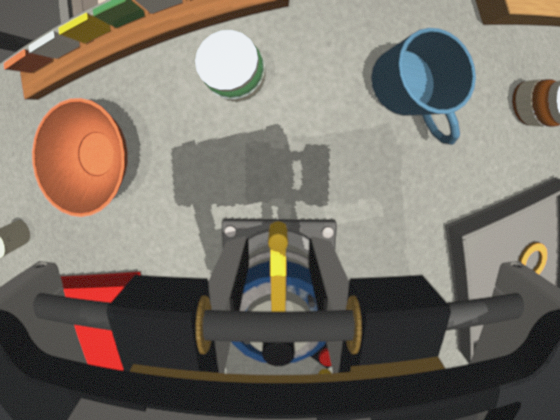

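The button is now flush with its housing at (370,325) in the side crop. The wrist view shows the handle and post (278,235) centred between the fingers. Descending around the post.

Emit:
move_arm(rows="0 4 17 -0.005 0 0;0 0 15 0 0 0;0 0 12 0 0 0;0 0 7 0 0 0;0 0 0 0 0 0")

```text
time_s: 7.42
ee_pos: [0.6491, -0.0072, 0.2211]
eef_rot: [3.142, 0.001, -1.815]
force: [-0.5, 0.3, -0.6]
grip_width: 0.0352
```

```bash
python3 go.py .653 -.0067 .222 -1.81
```

```text
t 7.42 pos [ 0.6491 -0.0072  0.2211] rpy [ 3.142e+00  1.000e-03 -1.815e+00] F [-0.5  0.3 -0.6] q6 1.75 w 0.0352
mm (current tool axes) [-1.4 -3.6 -0.9] mm (target tool axes) [-1.4 -3.6 -0.9] rot [ 0.     0.001 -0.005]
```

Emit:
move_arm(rows="-6 -4 0 0 0 -0.07;-6 0 0 0 0 -0.07;-6 0.2 0 0 0 -0.07;-6 0.2 0 0 0 -0.07;-6 0.2 0 0 0 -0.07")

```text
time_s: 8.05
ee_pos: [0.6562, 0.0209, 0.2226]
eef_rot: [-3.139, -0.001, -1.455]
force: [-0.0, -3.0, -1.8]
grip_width: 0.0352
```

```bash
cat > arc.py <<'E'
import numpy as np
from station import sensors
o=sensors.get_obs();d=o["ee_pos"][:2]-[.565,.0148];r=np.hypot(*d);th=np.degrees(np.arctan2(d[1],d[0]))
y=np.degrees(o["eef_rot"][2])
t=np.radians(y+90);R=np.array([np.cos(t),np.sin(t)]);T=np.array([-R[1],R[0]])
print("t",round(o["time_s"],2),"r",r.round(4),"th",th.round(1),"tool th",(y+90).round(1),"rpy",o["eef_rot"].round(3),"z",o["ee_pos"][2].round(4),"Ftan",(o["force"][:2]@T).round(1),"Frad",(o["force"][:2]@R).round(1),"Fz",o["force"][2].round(1),"q6",o["qpos"][5].round(2))
E
python3 arc.py
```

```text
t 8.05 r 0.0914 th 3.8 tool th 6.6 rpy [-3.139e+00 -1.000e-03 -1.455e+00] z 0.2226 Ftan -3.0 Frad -0.4 Fz -1.8 q6 1.43
```

Emit:
move_arm(rows="-7 0.3 0 0 0 -0.07;-7 0.3 0 0 0 -0.07;-7 0.3 0 0 0 -0.07;-7 0.3 0 0 0 -0.07;-7 0.3 0 0 0 -0.07;-7 0.3 0 0 0 -0.07;-7 0.3 0 0 0 -0.07")

```text
time_s: 8.93
ee_pos: [0.64, 0.0651, 0.2247]
eef_rot: [-3.136, -0.01, -0.95]
force: [2.5, -3.2, -2.6]
grip_width: 0.0352
```

```bash
python3 arc.py
```

```text
t 8.93 r 0.0903 th 33.8 tool th 35.6 rpy [-3.136 -0.01  -0.95 ] z 0.2247 Ftan -4.1 Frad 0.2 Fz -2.6 q6 1.0
```

Emit:
move_arm(rows="-7 0.3 1 0 0.005 -0.07;-7 0.3 1 0 0 -0.07;-7 0.3 0.5 0 0 -0.07;-7 0.3 0.5 0 0 -0.07;-7 0.3 0.5 0 0 -0.07;-7 0.3 0.5 0 0 -0.07")

```text
time_s: 9.68
ee_pos: [0.6109, 0.0927, 0.2244]
eef_rot: [-3.137, -0.028, -0.517]
force: [3.0, -0.9, 0.8]
grip_width: 0.0354
```

```bash
python3 arc.py
```

```text
t 9.68 r 0.0904 th 59.5 tool th 60.4 rpy [-3.137 -0.028 -0.517] z 0.2244 Ftan -3.0 Frad 0.7 Fz 0.8 q6 0.62
```

```bash
python3 go.py .611 .0927 .2235 -0.517
```

```text
t 9.68 pos [0.6109 0.0927 0.2244] rpy [-3.137 -0.028 -0.517] F [ 3.  -0.9  0.8] q6 0.62 w 0.0354
mm (current tool axes) [ 0.1 -0.   0.9] mm (target tool axes) [ 0.1 -0.   0.9] rot [-0.004 -0.028  0.   ]
```

Emit:
move_arm(rows="-4 0.2 0 0 0 -0.04;-4 0.2 0 0 0 -0.04;-4 0.2 0 0 0 -0.04")

```text
time_s: 10.05
ee_pos: [0.6008, 0.0976, 0.2264]
eef_rot: [-3.139, -0.034, -0.392]
force: [0.4, -0.2, -1.1]
grip_width: 0.0353
```

```bash
python3 arc.py; python3 go.py .600 .10 .2235 -0.4
```

```text
t 10.05 r 0.0902 th 66.6 tool th 67.5 rpy [-3.139 -0.034 -0.392] z 0.2264 Ftan -0.5 Frad -0.1 Fz -1.1 q6 0.5
t 10.05 pos [0.6008 0.0976 0.2264] rpy [-3.139 -0.034 -0.392] F [ 0.4 -0.2 -1.1] q6 0.5 w 0.0353
mm (current tool axes) [-1.8 -1.9  2.8] mm (target tool axes) [-1.7 -1.9  2.9] rot [-0.003 -0.034  0.008]
```

Emit:
move_arm(rows="-4 0.2 2 0 -0.03 -0.04;-4 0.2 1 0 0 -0.04;-3 0.2 0 0 0 -0.03")

```text
time_s: 10.42
ee_pos: [0.5907, 0.101, 0.2249]
eef_rot: [-3.138, -0.006, -0.278]
force: [0.7, 0.0, -0.4]
grip_width: 0.0352
```

```bash
python3 arc.py
```

```text
t 10.43 r 0.0899 th 73.4 tool th 74.1 rpy [-3.138 -0.006 -0.278] z 0.2249 Ftan -0.7 Frad 0.2 Fz -0.4 q6 0.39
```

Emit:
move_arm(rows="-3 0.2 0.5 0 0 -0.03;-3 0.2 0.5 0 0 -0.03")

```text
time_s: 10.68
ee_pos: [0.5859, 0.1018, 0.2254]
eef_rot: [-3.138, -0.012, -0.215]
force: [12.2, -5.5, 2.2]
grip_width: 0.0354
```

```bash
python3 arc.py
python3 - <<'E'
from station import camera
import cv2,numpy as np
c=camera("wrist")["color"]; cv2.imwrite("pics/wrist3.png",c)
c=camera("side");cv2.imwrite("pics/side3.png",cv2.resize(c["color"][120:270,200:400],None,fx=4,fy=4))
E
```

```text
t 10.68 r 0.0895 th 76.5 tool th 77.7 rpy [-3.138 -0.012 -0.215] z 0.2254 Ftan -13.1 Frad -2.7 Fz 2.2 q6 0.33
```

View pics/wrist3.png

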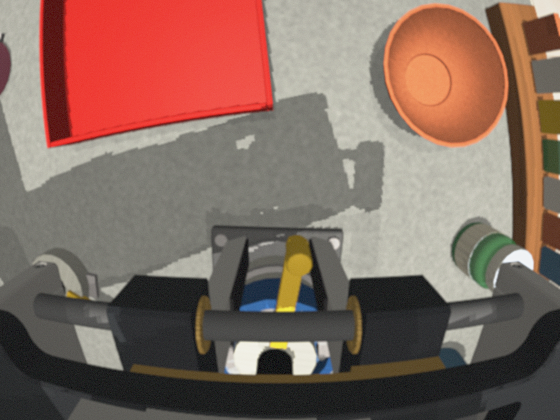

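View pics/side3.png

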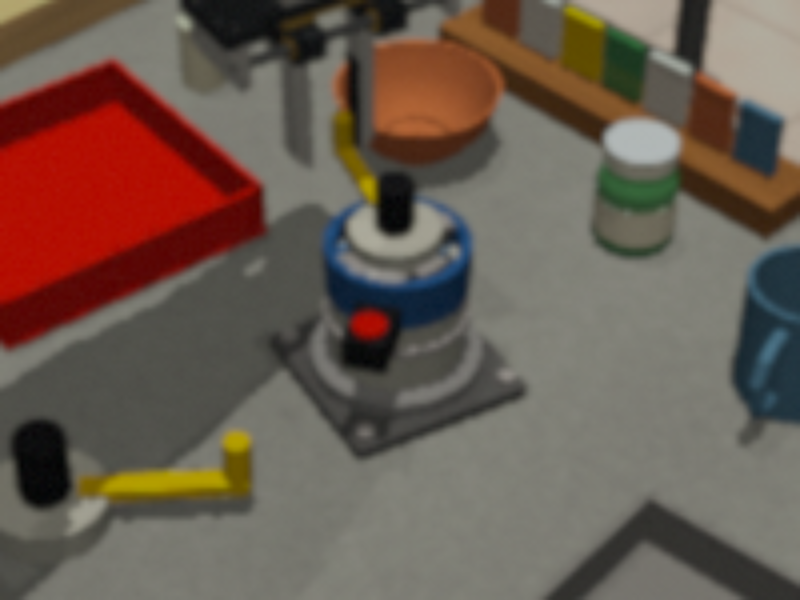

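The wrist view shows the post (298,258) against the pushing finger. In the side crop the cap now stands higher in the collar (395,230). Drag had dropped to under 1 N and then jumped to 13 N, so this is the stop. Next I back off, rise, and go to the knob.

Emit:
move_arm(rows="3 0 0 0 0 0;3 0 0 0 0 0;0 0 -10 0 0 0;0 0 -25 0 0 0;0 0 -25 0 0 0;0 0 0 0 0 0")

```text
time_s: 11.52
ee_pos: [0.5909, 0.1005, 0.2888]
eef_rot: [-3.138, -0.012, -0.214]
force: [0.2, 0.0, -0.4]
grip_width: 0.0351
```

```bash
python3 go.py .565 .0148 .285 -0.35
python3 - <<'E'
from station import camera
from h import *
np.set_printoptions(precision=4,suppress=True)
for n in("top","side"):
    c=camera(n); np.savez(n+"4.npz",**c); H=hsv(c)
    y0,x0=(130,220) if n=="top" else (130,240)
    cv2.imwrite(f"pics/{n}4.png",cv2.resize(c["color"][y0:y0+100,x0:x0+120],None,fx=6,fy=6,interpolation=2))
    m=np.zeros(H.shape[:2],bool); m[y0:y0+100,x0:x0+120]=True
    h,s,v=H[...,0],H[...,1],H[...,2]
    for k,mm in(("yel",m&(h>22)&(h<34)&(s>150)&(v>70)),("blk",m&(v<45))):
        nn,lab,st,ce=cv2.connectedComponentsWithStats(mm.astype(np.uint8))
        for i in range(1,nn):
            if st[i,4]>20:
                P,_,_=pts(c,lab==i);print(n,k,st[i],ce[i].round(1),P.min(0),np.median(P,0),P.max(0))
E
```

```text
t 11.53 pos [0.5909 0.1005 0.2888] rpy [-3.138 -0.012 -0.214] F [ 0.2  0.  -0.4] q6 0.32 w 0.0351
mm (current tool axes) [-7.1 89.3  3.4] mm (target tool axes) [ 5.1 89.4  3.8] rot [-0.005 -0.012  0.136]
top blk [227 130  20  19  92] [238.4 143.4] [0.5427 0.0544 0.3046] [0.5627 0.073  0.4047] [0.6239 0.0963 0.509 ]
top blk [247 164  14  16  54] [255.7 169.7] [0.478  0.03   0.4797] [0.4882 0.0365 0.5141] [0.4953 0.0512 0.5316]
top blk [265 168   9   5  24] [269.4 170.3] [0.5669 0.0075 0.1572] [0.572  0.0159 0.1602] [0.5778 0.0268 0.1641]
top blk [265 175  10   5  25] [269.  177.3] [0.5522 0.0051 0.1442] [0.5549 0.0173 0.1567] [0.5607 0.027  0.1639]
top blk [275 196  18  15  43] [282.9 203.9] [ 0.4848 -0.0403  0.0866] [ 0.4982 -0.0149  0.0971] [0.5203 0.0026 0.1042]
side yel [341 130  10  10  84] [346.  133.8] [ 0.8768  0.1154 -0.4896] [0.8835 0.1346 0.05  ] [1.5455 0.6486 0.0699]
side yel [285 148  10  23  92] [289.  159.5] [ 0.5482  0.0182 -0.0004] [0.5901 0.084  0.1301] [0.7158 0.2102 0.1644]
side blk [295 163   9  15 112] [298.8 170. ] [0.5482 0.0035 0.1304] [0.5581 0.0113 0.1532] [0.5762 0.0307 0.1632]
side blk [285 195  16  18 142] [292.6 205.2] [ 0.4822 -0.0416  0.0754] [ 0.4954 -0.0268  0.0931] [0.5347 0.0032 0.1034]
```

View pics/top4.png

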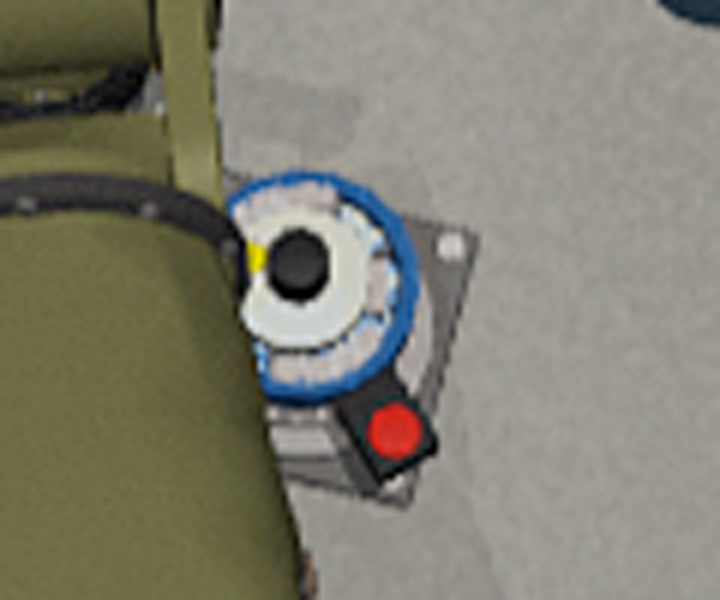

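View pics/side4.png

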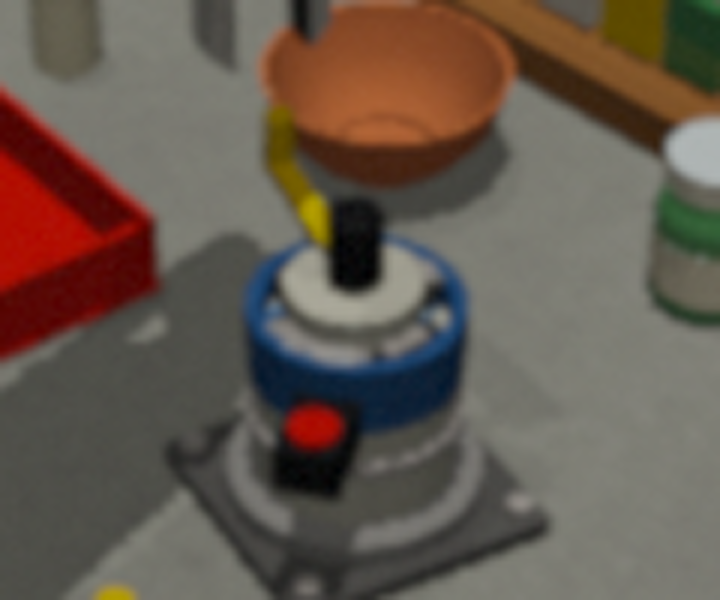

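Knob top is at (269.8,173.3) in the top view and about 1 px higher in the side view, which matches the roughly 3 mm gasket lift. Going over the knob.

Emit:
move_arm(rows="-2 30 0 -0.005 -0.012 0.07;2 30 0 0 0 0.066;3 28 0 0 0 0;0 0 0 0 0 0", grip=0.05)

```text
time_s: 12.12
ee_pos: [0.5669, 0.0131, 0.281]
eef_rot: [3.136, 0.011, -0.353]
force: [0.1, 0.3, 0.3]
grip_width: 0.0493
```

```bash
python3 go.py .565 .0148 .225 -0.35
python3 - <<'E'
from station import camera
import cv2
c=camera("wrist")["color"]; cv2.imwrite("pics/wrist5.png",c)
E
```

```text
t 12.12 pos [0.5669 0.0131 0.281 ] rpy [ 3.136  0.011 -0.353] F [0.1 0.3 0.3] q6 0.31 w 0.0493
mm (current tool axes) [-1.8 -1.2 56.1] mm (target tool axes) [-2.4 -1.  56. ] rot [ 0.005  0.011 -0.003]
```

View pics/wrist5.png

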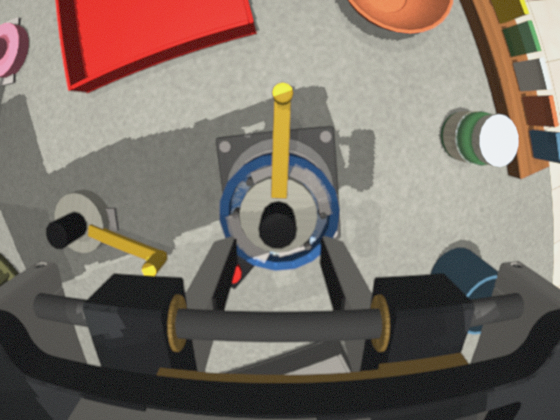

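The wrist view shows the knob (277,225) centred between the fingers and the handle straight ahead (282,92). Descending.

Emit:
move_arm(rows="-2 -1 17 0.005 0.011 0;0 0 16 0 0 0;0 0 13 0 0 0;0 0 8 0 0 0;0 0 0 0 0 0")

```text
time_s: 12.8
ee_pos: [0.5657, 0.0182, 0.2231]
eef_rot: [3.141, 0.002, -0.35]
force: [0.4, -0.6, -0.5]
grip_width: 0.0494
```

```bash
python3 go.py .565 .0148 .225 -0.35
```

```text
t 12.8 pos [0.5657 0.0182 0.2231] rpy [ 3.141e+00  2.000e-03 -3.500e-01] F [ 0.4 -0.6 -0.5] q6 0.32 w 0.0494
mm (current tool axes) [ 0.5  3.5 -1.9] mm (target tool axes) [ 0.5  3.5 -1.9] rot [0.    0.002 0.   ]
```

Emit:
move_arm(rows="0 3 -2 0 0 0;0 0 0 0 0 0;0 0 0 0 0 0;0 0 0 0 0 0", grip=-1, newtons=30)

```text
time_s: 13.3
ee_pos: [0.5651, 0.015, 0.2263]
eef_rot: [-3.141, 0.0, -0.35]
force: [0.1, -0.1, -2.8]
grip_width: 0.0256
```

```bash
python3 go.py .565 .0148 .225 -0.35
```

```text
t 13.3 pos [0.5651 0.015  0.2263] rpy [-3.141  0.    -0.35 ] F [ 0.1 -0.1 -2.8] q6 0.31 w 0.0256
mm (current tool axes) [0.  0.2 1.3] mm (target tool axes) [0.  0.2 1.3] rot [-0.  0. -0.]
```

Emit:
move_arm(rows="0 0 -2 0 0 0;0 0 -3 0 0 0;0 0 -4 0 0 0")

```text
time_s: 13.68
ee_pos: [0.5649, 0.015, 0.2353]
eef_rot: [3.141, 0.001, -0.35]
force: [-1.5, -0.2, -2.6]
grip_width: 0.0253
```

Only the cap's weight is felt (2.6 N), so it is coming free. Lifting on.

Emit:
move_arm(rows="0 0 -8 0 0 0;0 0 -12 0 0 0;0 0 -15 0 0 0;0 0 -15 0 0 0;0 0 -10 0 0 0;0 0 0 0 0 0")

```text
time_s: 14.42
ee_pos: [0.565, 0.0151, 0.3014]
eef_rot: [-3.141, -0.001, -0.35]
force: [-0.0, 0.6, -2.9]
grip_width: 0.0254
```

```bash
python3 go.py .495 .28 .295 -0.35
python3 - <<'E'
from station import camera
import cv2
c=camera("side")["color"]; cv2.imwrite("pics/side6.png",cv2.resize(c[80:230,200:400],None,fx=4,fy=4))
E
```

```text
t 14.43 pos [0.565  0.0151 0.3014] rpy [-3.141e+00 -1.000e-03 -3.500e-01] F [-0.   0.6 -2.9] q6 0.31 w 0.0254
mm (current tool axes) [-156.5 -224.9    6.4] mm (target tool axes) [-156.6 -224.8    6.4] rot [-0.001 -0.001  0.   ]
```

View pics/side6.png

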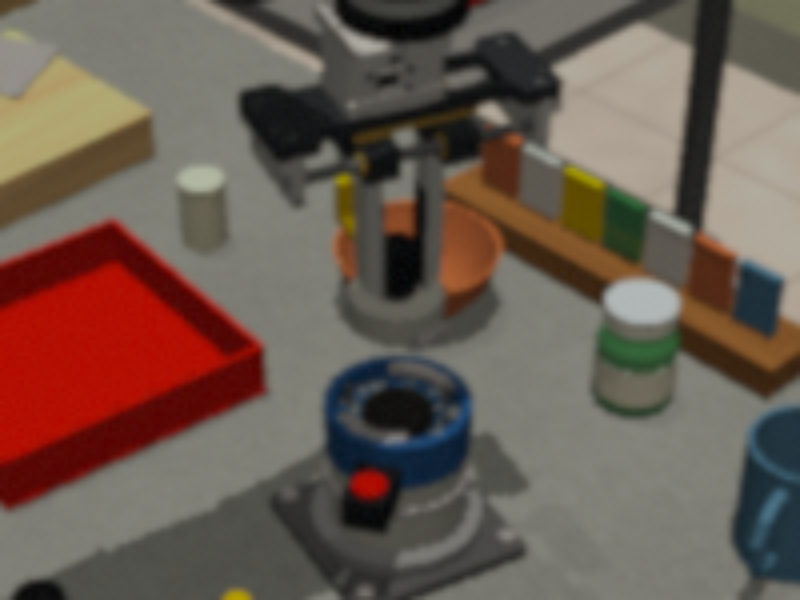

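The cap hangs upright and clear of the collar (400,300), and the empty collar is visible below it. Carrying it to the tub.

Emit:
move_arm(rows="-13 -19 0 0 0 0;-22 -31 0 0 0 0;-26 -37 0 0 0 0;-26 -37 0 0 0 0;-26 -37 0 0 0 0;-22 -31 0 0 0 0;-13 -19 0 0 0 0;0 0 0 0 0 0")

```text
time_s: 15.48
ee_pos: [0.495, 0.271, 0.2953]
eef_rot: [3.137, 0.007, -0.351]
force: [0.1, -0.1, -2.7]
grip_width: 0.0256
```

```bash
python3 go.py .496 .281 .135 -0.35;python3 - <<'E'
from station import camera
import cv2
for n in("side","wrist"):
    c=camera(n)["color"]; cv2.imwrite(f"pics/{n}7.png",c)
E
```

```text
t 15.47 pos [0.495  0.271  0.2953] rpy [ 3.137  0.007 -0.351] F [ 0.1 -0.1 -2.7] q6 0.79 w 0.0256
mm (current tool axes) [ -1.3 -10.5 160.3] mm (target tool axes) [ -2.4  -9.8 160.3] rot [ 0.005  0.007 -0.001]
```

View pics/side7.png

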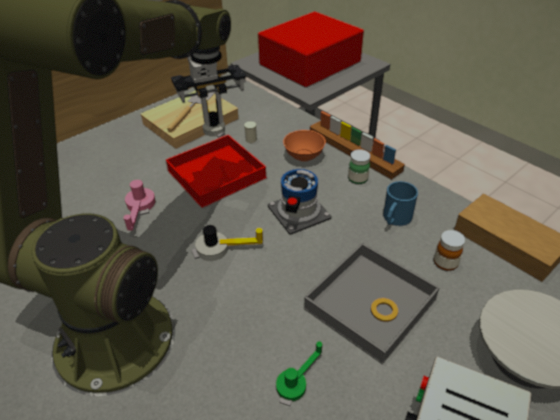

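View pics/wrist7.png

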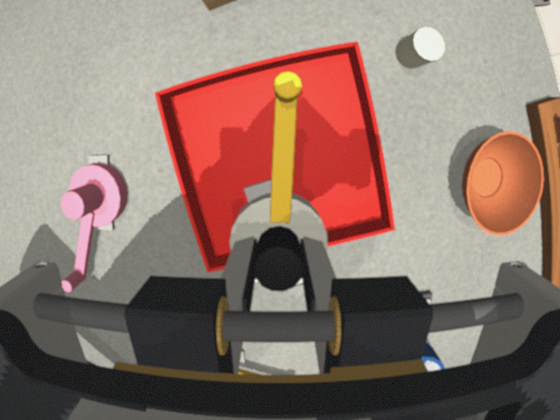

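The side view shows the cap held over the red tub (215,125). The wrist view shows the post (288,85) inside the far wall. Descending.

Emit:
move_arm(rows="-2 -5 15 0.005 0.007 0;0 -4 25 0 0 0;0 0 30 0 0 0;0 0 30 0 0 0;0 0 25 0 0 0;0 0 15 0 0 0;0 0 10 0 0 0;0 0 0 0 0 0")

```text
time_s: 16.58
ee_pos: [0.5002, 0.2714, 0.1415]
eef_rot: [-3.141, -0.002, -0.362]
force: [-0.5, 0.3, -1.6]
grip_width: 0.0254
```

```bash
python3 go.py .496 .281 .125 -0.35
```

```text
t 16.57 pos [0.5002 0.2714 0.1415] rpy [-3.141e+00 -2.000e-03 -3.620e-01] F [-0.5  0.3 -1.6] q6 0.8 w 0.0254
mm (current tool axes) [-7.4 -7.5 16.5] mm (target tool axes) [-7.3 -7.6 16.5] rot [-0.001 -0.002 -0.012]
```

Emit:
move_arm(rows="-3 -4 4 0 0 0;-3 -4 4 0 0 0;0 0 3 0 0 0;0 0 2 0 0 0;0 0 1.5 0 0 0")

```text
time_s: 17.2
ee_pos: [0.4979, 0.2823, 0.1281]
eef_rot: [-3.138, -0.004, -0.361]
force: [-0.7, 0.4, -2.5]
grip_width: 0.0253
```

Emit:
move_arm(rows="0 0 1.5 -0.003 -0.004 0;0 0 1.5 0 0 0;0 0 1 0 0 0")

```text
time_s: 17.58
ee_pos: [0.4981, 0.2821, 0.1242]
eef_rot: [3.141, -0.0, -0.362]
force: [-3.3, -3.1, 8.5]
grip_width: 0.0257
```

Contact with the tub floor is felt at z = 0.124, as predicted (8.5 N). Releasing to a modest opening.

Emit:
move_arm(rows="0 0 0 0 0 0;0 0 0 0 0 0;0 0 0 0 0 0", grip=0.1)

```text
time_s: 17.95
ee_pos: [0.4984, 0.2822, 0.1247]
eef_rot: [-3.141, -0.001, -0.362]
force: [0.0, 0.1, 0.5]
grip_width: 0.0505
```

Emit:
move_arm(rows="0 0 -6 0 0 0;0 0 -15 0 0 0;0 0 -25 0 0 0;0 0 -35 0 0 0;0 0 -40 0 0 0;0 0 -40 0 0 0;0 0 0 0 0 0")

```text
time_s: 18.82
ee_pos: [0.4978, 0.282, 0.2973]
eef_rot: [-3.137, -0.005, -0.362]
force: [0.0, -0.4, 0.3]
grip_width: 0.0516
```

```bash
python3 go.py .496 .281 .28 -0.35;python3 - <<'E'
from station import camera
import cv2
for n in("side","wrist","top"):
    c=camera(n)["color"]; cv2.imwrite(f"pics/{n}8.png",c if n!="side" else cv2.resize(c[100:250,120:320],None,fx=4,fy=4))
E
```

```text
t 18.82 pos [0.4978 0.282  0.2973] rpy [-3.137 -0.005 -0.362] F [ 0.  -0.4  0.3] q6 0.81 w 0.0516
mm (current tool axes) [-1.4  1.7 17.3] mm (target tool axes) [-1.4  1.6 17.3] rot [-0.004 -0.005 -0.012]
```

View pics/side8.png

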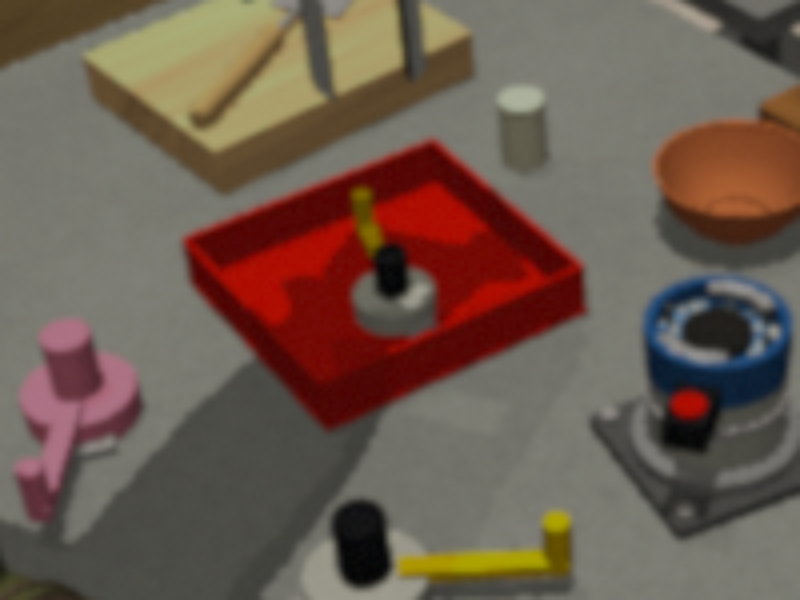

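View pics/wrist8.png

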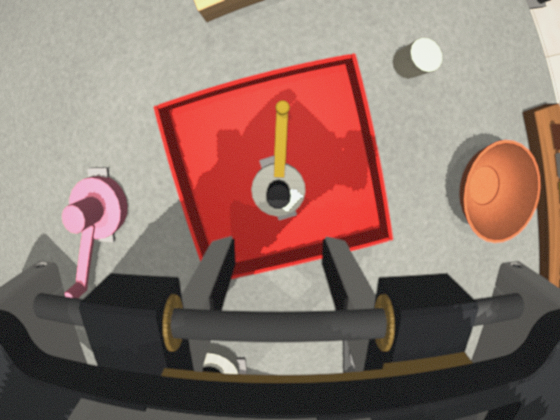

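The cap stands flat, knob up, in the red tub (side crop 393,290; wrist 280,190), well clear of the walls. The gripper is clear of it. Handing in.

```bash
python3 -c "
from station import ctrl
print(ctrl.hand_in())"
```

```text
the job is handed in; nothing more can be done
None
```

The end cap is off the extruder and resting flat, knob up, on the floor of the red tub. I handed the job in at about 19 s; no verdict is reported.

- **Button:** I pressed it down to its solid stop at 25 N, with the fingertip at 105 mm. That is about 9 mm of travel.
- **Turning:** I pushed the post about 84° anticlockwise. The drag was 3–4 N, fell below 1 N when the cap came free, then jumped to 13 N at the stop.
- **Lifting:** I gripped the knob, and only the cap's weight (about 2.8 N) was felt as it came off.
- **Placing:** I set the cap down at 8.5 N about 23 mm from the tub's centre, released it and raised the gripper clear.
- **Last checks:** The wrist and side pictures show the cap flat and clear of the walls. The tool force is about 0. In those views nothing else had moved, but I did not measure the other objects again.
- **Weakest check:** The 3 mm gasket lift showed only as about 1 px in the side view. That the cap was free rests mainly on the drag dropping and the clean lift. No check failed.

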